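# Shut the leaf of a drill jig and lock it with its quarter-turn T-bolt

## Robot

A 7-joint arm with a two-finger parallel gripper is mounted at the origin on a cart in front of the work surface, level with it; the furniture and walls round the work are solid. World frame = base frame: x ahead of the robot, y to its left, z up, the work surface at z = 0. Lengths are in mm, angles in rad, forces in N, time in s.
With the tool pointing down it reaches from about 400 to 850 mm from the base axis. Payload 10.4 kg.
Tool frame: the origin (TCP) lies midway between the tips of the shut fingers; the grasp point (between the pads) lies 19 mm behind it; x points along the fingers, y is the direction in which the jaws open and shut, and the axes are right-handed (so a half turn about x gives the same grasp; the last joint's range is limited). The gripper opens to 87 mm and grips with 3 to 60 N. Pads are 19 mm wide; open, the fingers measure 117 mm over their backs; the gripper's body (75 mm by 190 mm) begins 51 mm behind the grasp point.
Start: joints at [-1.26, 0.332, -0.065, 1.46, 0.022, 1.35, -0.088], TCP at [204.76, 590.53, 222.576] pointing down, gripper open.
Joint ranges: [-2.6, 2.6], [-0.5, 2.12], [-1.47, 1.34], [0.16, 2.42], [-1.27, 4.41], [0.06, 2.06], [-2.6, 2.6]. Speed limits (rad/s): [2.22, 2.22, 2.79, 2.79, 3.14, 3.14, 3.14].

## Interface

Orientations are given as a unit quaternion [w, x, y, z].
In Python, from station import r gives the robot as it stands.
- The arm moves only by the shell command python3 -m crank 'ROWS' [FORCE]. ROWS is JSON, a list of rows, each a list of 3 entries, a list of its own where there are three numbers: the turn, a rotation vector about the tool's x, y, z in degrees, then the shift along the tool's x, y, z in m, then the opening, from -1 (shut) to 1 (fully open). In form: [[[rx, ry, rz], [tx, ty, tz], gripper], ...]. A call has 1 to 12 rows; each row shifts and turns the pose as measured when the row begins, along the tool's axes as they then stand; what a row does not reach is not made up. A row lasts 1/10 s, in which the tool goes at most 50 mm and 8.59 degrees, less where a joint would pass 70% of its speed; a pose out of reach is approached as far as the arm can. A call with a gripper value outside its range is refused whole. The fingers move at their own pace and stop on an object; FORCE is the grip in N (left out, the last holds). Time passes only in rows, so rows that do not move let the fingers close. It gives the time, the measured TCP pose, the force and the opening at its end, in the units of the state.
- r.get_obs(): the state, without advancing time (a new reading comes with each control period).
- r.grab_frame(name): name is "scene" or "top" or "wrist"; returns a dict with "color" (420x560x3 uint8, red, green, blue), "range_z" (420x560 float32, mm along the optical axis (not along the pixel's ray), 0 where there is no reading), "mtx" (3x3 intrinsics, pixels), "dist" ([k1, k2, p1, p2, k3] as OpenCV has them; the pictures are not rectified), "extrinsics" (4x4, takes a point from camera to world coordinates); the wrist camera has in their place "T_tool_cam" (4x4, takes a point from camera to tool coordinates, whose origin is the TCP and whose axes are the tool frame's). Camera axes: x right, y up, looking along -z (the intrinsics and any distortion apply to the point x, -y, -z); pixel columns grow to the right and rows downward; lengths in mm; the calibration is good to about 2 mm. A picture is of the moment at which its call begins: read the wrist's pose just before it.
- r.job_done(): hands the job in, once; it reports no verdict.
The state is a dict: "clock": time; "qpos": joint angles; "joint_vel": joint speeds; "effort": joint torques, N m; "tcp_pos": TCP position; "ee_rot": TCP orientation; "force": force on the tool from outside, world axes, zero at the start; "wrist_torque": the same for the moment, N m; "opening": finger opening in mm.
Only numpy, scipy, OpenCV 4.12 (cv2) and the standard library are available. Lean on these libraries where they do the work, as an engineer would, in place of code of your own. Each camera call takes 0.05 s, during which the arm holds its last target. There are 200 camera calls.

## Task

Push the drill jig's open leaf fully shut over the work. Then take the T-bolt from the wooden tool block, lower it with its head lengthwise through the slots of the leaf and of the bridge below, and give it a quarter turn so that its head catches crosswise under the bridge; leave it upright there with its collar down on the leaf.

Things in the scene. Friction and masses are not known exactly. Their poses are not given: they have to be found in the camera images.
- jig: Leaf drill jig of bare steel, fixed on the bench, 100 mm (its x) by 210 mm (its y). Origin: centre of its underside on the bench; z up. The leaf's hinge is at its +y end, 78 mm high, hinge line along its x; the latch bridge with the slot is near its -y end. A steel work block lies ready inside, under the leaf.
- leaf (a joint): Leaf angle: 0 = fully shut (level, top face 84 mm above the bench), growing as it opens upward, to 1.5 rad. The stiff hinge holds it where it is left; a push of 1 to 5 N on the tab closes it. Slot in the leaf: 41 x 16 mm, centre 145 mm from the hinge line, long side parallel to that line; when shut it lies exactly over the bridge's slot, leaf and bridge 1 mm apart.
- leaf_hinge (a point): Point on the leaf's hinge line, mid-width. Axes as the jig's. The leaf is an aluminium plate 76 mm wide and 12 mm thick (half above, half below the hinge line) reaching 200 mm from this line towards the jig's -y; it carries a drill bush 31 mm wide, 6 mm proud, 75 mm from the hinge line.
- leaf_tab (a point): Middle of the top face of the thumb tab at the free end of the leaf (tab 36 x 26 mm), 187 mm from the hinge line; moves with the leaf. Its z is the normal of the leaf's top face (up when shut).
- slot (a point): Centre of the slot in the fixed bridge, at the bridge's top face, 71 mm above the bench. Slot 40 mm along this point's x, 15 mm along its y, through a plate 10 mm thick; below it the bridge is hollow for 45 mm, 42 mm wide between its two legs, open towards the jig's -x and +x. Axes as the jig's.
- tool_block: Wooden block 150 x 70 mm, 50 mm high, fixed on the bench; origin at the centre of its underside. The T-bolt stands in its slot 35 mm towards its -x; three drills (6 to 10 mm thick, up to 50 mm above the block) stand in it 52 mm towards its +x.
- bolt_handle (a point): Centre of the T-bolt's black handle, a bar 74 mm long (this point's x), 12 mm wide (its y), 20 mm high (its z, up along the bolt): grip it across the 12 mm. Same after a half turn about z. The collar (30 mm wide) has its underside 42 mm below this point; it rests on the block at the start. Shank below it 12 mm thick; lowest end 81 mm below this point. 0.2 kg.
- bolt_head (a point): Centre of the T-head at the bolt's foot, 75 mm below the handle's centre: 34 mm along its x (parallel to the handle), 9 mm wide, 12 mm high, the lower 5 mm narrowed to 29 x 6.5 mm. Its upper face is 27 mm below the collar, so with the collar on the shut leaf it hangs 4 mm under the bridge plate and turns freely either way.
Things that resemble listed ones, but are neither listed nor needed, are in the scene too. Leave any blue or purple look-alike of the part that bears bolt_handle alone.

How it is judged:
By the outcome, as a careful person would: the job done as asked, in the order asked, and still so for the second after the job is handed in, with the robot touching nothing.
It also fails if it takes over 66 s, if anything falls off the work surface, if the arm or the gripper's body presses on something with over 40 N, if the wrist force passes 120 N, or if a joint passes its speed limit or range.

## Working session

There is one attempt and no reset: what is moved stays moved. The work goes in short steps, Python scripts to look and compute and a shell command to move; the robot and the scene stay as the last step left them, time stands still between calls to the robot, and variables do not carry over. Pictures are saved under pics/ and viewed, about 8 in all and at most 12, crops included, and the job is handed in when it is done.

```bash
ls; mkdir -p pics
cat > h.py <<'E'
import numpy as np, cv2
from station import r
from scipy.spatial.transform import Rotation as R
def T_tool():
    o=r.get_obs(); q=o['ee_rot']; T=np.eye(4); T[:3,:3]=R.from_quat([q[1],q[2],q[3],q[0]]).as_matrix(); T[:3,3]=o['tcp_pos']; return T
def grab(name):
    T=T_tool(); f=r.grab_frame(name)
    f['E']=np.array(f['extrinsics']) if 'extrinsics' in f else T@np.array(f['T_tool_cam'])
    np.savez('last_%s.npz'%name,**{k:f[k] for k in('color','range_z','mtx','dist','E')}); return f
def load(name): return dict(np.load('last_%s.npz'%name))
def ray(f,u,v):
    p=cv2.undistortPoints(np.array([[[u,v]]],float),np.array(f['mtx']),np.array(f['dist'])).ravel()
    return np.array([p[0],-p[1],-1.])
def atz(f,u,v,z):  # pixel -> world on plane z
    d=f['E'][:3,:3]@ray(f,u,v); o=f['E'][:3,3]; return o+d*(z-o[2])/d[2]
def pt(f,u,v):     # pixel -> world by depth
    d=f['range_z'][int(round(v)),int(round(u))]; return (f['E']@np.append(ray(f,u,v)*d,1))[:3]
def cloud(f):
    H,W=f['range_z'].shape; uu,vv=np.meshgrid(np.arange(W),np.arange(H))
    p=cv2.undistortPoints(np.stack([uu,vv],-1).reshape(-1,1,2).astype(float),np.array(f['mtx']),np.array(f['dist'])).reshape(H,W,2)
    d=f['range_z'][...,None]; c=np.concatenate([p[...,:1]*d,-p[...,1:]*d,-d],-1)
    return c@f['E'][:3,:3].T+f['E'][:3,3]
def save(f,n,box=None,s=1):
    im=f['color'][...,::-1]
    if box: im=im[box[1]:box[3],box[0]:box[2]]
    cv2.imwrite('pics/'+n,cv2.resize(im,None,fx=s,fy=s,interpolation=cv2.INTER_CUBIC))
E
python3 - <<'E'
from h import *
for n in('top','scene'): f=grab(n); save(f,n+'1.png',s=1.4)
o=r.get_obs(); print(o); print(T_tool()[:3,:3].round(3))
E
```

```text
pics
{'clock': 0.1, 'qpos': array([-1.25959784,  0.33278815, -0.06469016,  1.46084225,  0.02156501,
        1.34987152, -0.08849968]), 'joint_vel': array([ 0.00186882, -0.00154567,  0.00105621, -0.00134138,  0.00089801,
       -0.00102441,  0.00134733]), 'effort': array([ 1.21163532e-03, -6.24549937e+01,  2.46417860e-02, -3.90715098e+01,
       -6.13152841e-02,  3.65329860e-02,  9.13586518e-05]), 'tcp_pos': array([204.65946522, 590.19157464, 221.85347156]), 'ee_rot': array([ 0.69721782,  0.11704249,  0.69734472, -0.11789283]), 'force': array([-0.39233021,  0.49000156, -0.21376359]), 'wrist_torque': array([-0.0231628 , -0.01494207,  0.00417755]), 'opening': 86.76110405350175}
[[-0.     0.328  0.945]
 [-0.001  0.945 -0.328]
 [-1.    -0.001  0.   ]]
```

View pics/top1.png

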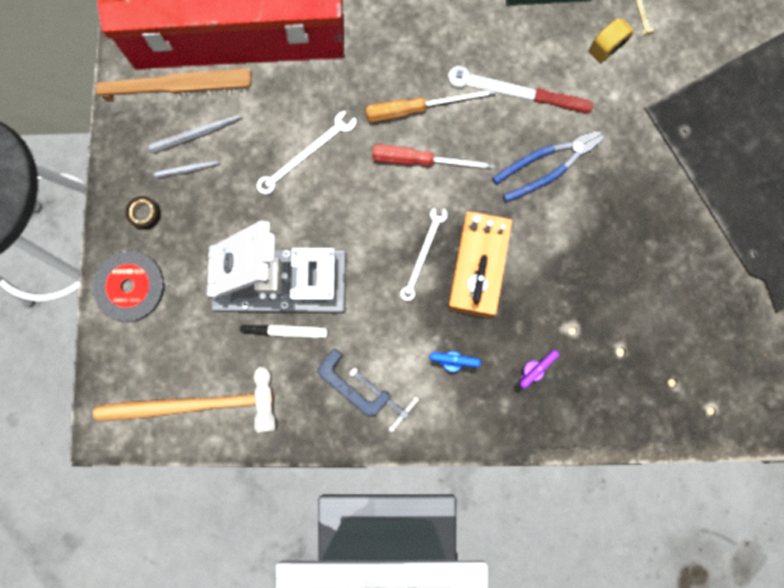

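View pics/scene1.png

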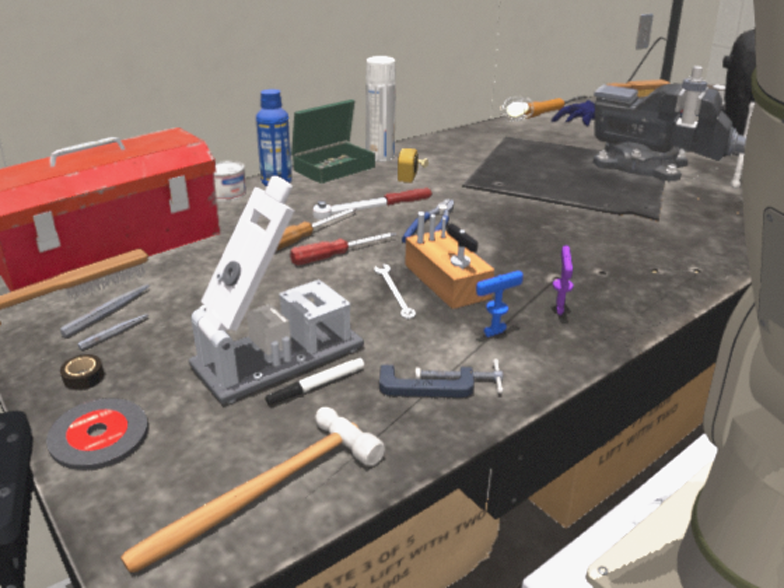

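The top view (1.4x) shows the jig at about (278,280), with its leaf open on the left and the bridge at (315,275). The tool block is at (480,265) with the black handle at (480,280). The blue and purple look-alikes stand below it.

Run:
```python
from h import *
f=load('top'); a=f['color'][140:240,135:385][...,::-1]
cv2.imwrite('pics/topc.png',cv2.resize(a,None,fx=3.2,fy=3.2,interpolation=cv2.INTER_CUBIC))
C=cloud(f); print(f['E'].round(3), f['mtx'], f['dist'])
for x0,x1,lo,hi,nm in((140,260,66,76,'bridge'),(315,370,46,54,'block')):
    S=C[140:235,x0:x1].reshape(-1,3); S=S[(S[:,2]>lo)&(S[:,2]<hi)]
    print(nm,len(S),cv2.minAreaRect(S[:,:2].astype(np.float32)),np.median(S[:,2]))
print('bench',np.median(C[240:255,160:230,2]), pt(f,280,400), atz(f,278,400,0))
S=C[140:235,325:365]; m=(S[...,2]>85)&(S[...,2]<130); col=f['color'][140:235,325:365].max(-1)<70; m&=col
P=S[m]; print(len(P),cv2.minAreaRect(P[:,:2].astype(np.float32)),np.median(P[:,2]))
```

```text
[[-6.000000e-03  9.870000e-01 -1.610000e-01  3.711110e+02]
 [-1.000000e+00 -7.000000e-03 -9.000000e-03 -2.352000e+01]
 [-1.000000e-02  1.610000e-01  9.870000e-01  1.158789e+03]
 [ 0.000000e+00  0.000000e+00  0.000000e+00  1.000000e+00]] [[529.35452258   0.         276.13644304]
 [  0.         529.35452258 211.43873276]
 [  0.           0.           1.        ]] [-0.09143577  0.          0.          0.          0.        ]
bridge 1098 ((585.708740234375, 160.8216552734375), (188.0145263671875, 75.7974624633789), 89.06055450439453) 69.95598995220803
block 1666 ((604.7970581054688, -156.821533203125), (68.55435180664062, 150.92051696777344), 78.29203796386719) 49.314876035537964
bench -1.4162351031195612 [ 110.0093263   -17.47887395 -245.38501154] [155.65611593 -14.2948503    0.        ]
62 ((568.1943359375, -147.9817352294922), (7.175022602081299, 64.83921813964844), 78.93560028076172) 100.49828955889575
```

View pics/topc.png

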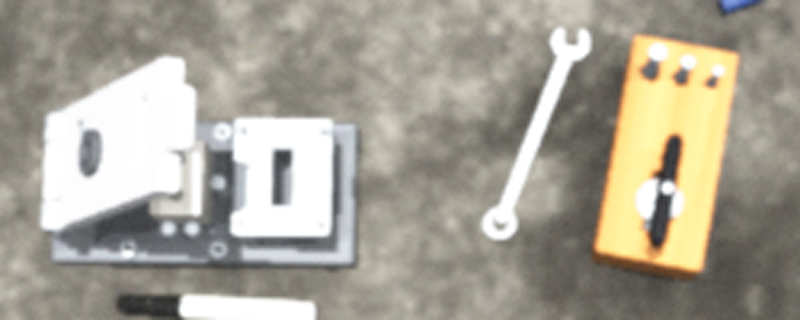

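The crop shows the jig roughly aligned with the world axes, with its +y end to the left. The bridge slot is at crop (283,177), the leaf is open at the left, and the handle runs from (672,138) to (657,243), parallel to the block.

Run:
```python
from h import *
f=load('top'); g=lambda u,v:(135+u/3.2-.0,140+v/3.2)
for u,v,z in((283,177,71),(274,150,71),(292,150,71),(274,204,71),(292,204,71),(235,120,71),(332,120,71),(332,235,71),(233,235,71),(668,187,102),(672,138,102),(657,243,102),(357,126,10),(355,267,10)): print((u,v),atz(f,*g(u,v),z)[:2].round(1))
for n in('top','scene'):
    f=load(n); C=cloud(f).reshape(-1,3); col=f['color'].reshape(-1,3)
    m=(C[:,0]>530)&(C[:,0]<640)&(C[:,1]>100)&(C[:,1]<330)&(C[:,2]>100)&(C[:,2]<320); S=C[m]; print(n,len(S),S.min(0).round(),S.max(0).round())
    # ransac plane, hinge along ~x: fit y,z line
    best=None; rng=np.random.default_rng(0)
    for _ in range(400):
        a=S[rng.choice(len(S),3,False)]; nn=np.cross(a[1]-a[0],a[2]-a[0]); 
        if np.linalg.norm(nn)<100: continue
        nn/=np.linalg.norm(nn); i=np.abs((S-a[0])@nn)<2.5
        if best is None or i.sum()>best.sum(): best=i
    Q=S[best]; c=Q.mean(0); nn=np.linalg.svd(Q-c,full_matrices=False)[2][2]; nn*=np.sign(nn[2]); print(best.sum(),'c',c.round(1),'n',nn.round(3),'theta',np.arctan2(nn[1],nn[2]),Q.min(0).round(),Q.max(0).round())
    m=(C[:,0]>530)&(C[:,0]<640)&(C[:,1]>90)&(C[:,1]<185)&(C[:,2]>66)&(C[:,2]<75); S=C[m]; print('bridge',len(S),cv2.minAreaRect(S[:,:2].astype(np.float32)),S[:,2].mean())
```

```text
(283, 177) [584.2  96.9]
(274, 150) [602.3 103.1]
(292, 150) [602.2  91.2]
(274, 204) [566.3 102.6]
(292, 204) [566.2  90.9]
(235, 120) [622.8 129.1]
(332, 120) [622.2  65. ]
(332, 235) [545.5  64.5]
(233, 235) [545.9 129.2]
(668, 187) [ 569.8 -151.2]
(672, 138) [ 601.5 -154.6]
(657, 243) [ 533.8 -143.3]
(357, 126) [631.8  52.5]
(355, 267) [532.9  53.6]
top 1574 [548. 129. 100.] [627. 237. 248.]
1206 c [585.3 182.6 178.8] n [0.008 0.826 0.564] theta 0.9715571209709272 [548. 134. 100.] [627. 237. 248.]
bridge 698 ((585.4003295898438, 137.20460510253906), (93.69001007080078, 75.55072021484375), 88.98356628417969) 69.95942585308481
scene 3129 [544. 131. 100.] [626. 240. 245.]
2427 c [581.7 190.2 169.8] n [-0.002  0.827  0.563] theta 0.9732567552713103 [545. 136. 100.] [626. 240. 245.]
bridge 776 ((583.561279296875, 137.60137939453125), (80.675537109375, 94.6163101196289), 0.19055017828941345) 69.10284139286364
```

Estimates: slot at (584, 97), hinge at y≈242, leaf angle ≈0.97 rad, so the tab is near (585,142,236). Handle at about (570,-150). I'll align the tool, shut the fingers and move to the leaf's +y side.

```bash
python3 -m crank '[[[-6.4,0,0],[-0.005,0,0],-1],[[-6.4,0,0],[-0.005,0,0],-1],[[-6.3,0,0],[-0.005,0,0],-1],[[0,0,0],[0,-0.034,0.034],-1],[[0,0,0],[0,-0.034,0.034],-1],[[0,0,0],[0,-0.034,0.034],-1],[[0,0,0],[0,-0.034,0.034],-1],[[0,0,0],[0,-0.034,0.034],-1],[[0,0,0],[0,-0.034,0.034],-1],[[0,0,0],[0,-0.034,0.034],-1],[[0,0,0],[0,-0.034,0.034],-1],[[0,0,0],[0,-0.034,0.034],-1]]'; python3 -c "
from h import *
print(T_tool().round(3))"
```

```text
clock: 1.3
tcp_pos: [518.4, 282.5, 232.0]
ee_rot: [0.704, -0.013, 0.71, 0.008]
force: [1.3, 1.1, 0.0]
opening: 2.9
[[-7.00000e-03 -2.90000e-02  1.00000e+00  5.18407e+02]
 [-6.00000e-03  1.00000e+00  2.90000e-02  2.82468e+02]
 [-1.00000e+00 -6.00000e-03 -8.00000e-03  2.32037e+02]
 [ 0.00000e+00  0.00000e+00  0.00000e+00  1.00000e+00]]
```

```bash
python3 -m crank '[[[1.5,0,0],[-0.002,-0.030,0.022],-1],[[0,0,0],[-0.002,-0.030,0.022],-1],[[0,0,0],[-0.001,-0.025,0.022],-1],[[0,0,0],[0,-0.016,0.005],-1],[[0,0,0],[0,0,0],-1]]'
python3 - <<'E'
from h import *
print(T_tool().round(3)); f=grab('scene'); save(f,'s2.png',(100,80,400,305),2.6)
E
```

```text
clock: 1.8
tcp_pos: [596.5, 168.6, 235.0]
ee_rot: [0.704, -0.001, 0.71, -0.008]
force: [0.3, 0.3, -0.1]
opening: 0.6
[[-9.00000e-03  9.00000e-03  1.00000e+00  5.96455e+02]
 [-1.20000e-02  1.00000e+00 -1.00000e-02  1.68620e+02]
 [-1.00000e+00 -1.20000e-02 -9.00000e-03  2.34983e+02]
 [ 0.00000e+00  0.00000e+00  0.00000e+00  1.00000e+00]]
```

View pics/s2.png

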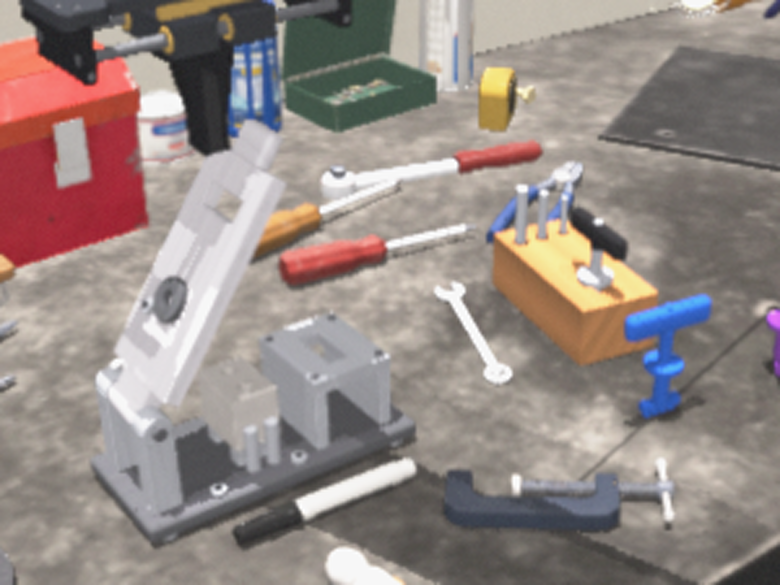

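The scene crop shows the finger at (205,110), behind the leaf at its tab end on the open side, so I can start pushing.

```bash
python3 -m crank '[[[0,0,0],[0.001,-0.010,-0.011],-1],[[0,0,0],[0.010,-0.012,0],-1],[[0,0,0],[0.011,-0.013,0],-1],[[0,0,0],[0.012,-0.012,0],-1],[[0,0,0],[0.014,-0.010,0],-1]]'
```

```text
clock: 2.35
tcp_pos: [583.0, 118.0, 185.2]
ee_rot: [0.704, -0.003, 0.71, -0.002]
force: [0.3, -0.6, 2.2]
opening: 0.5
```

```bash
python3 -m crank '[[[0,0,0],[0.015,-0.011,0],-1],[[0,0,0],[0.016,-0.010,0],-1],[[0,0,0],[0.016,-0.008,0],-1],[[0,0,0],[0.016,-0.006,0],-1],[[0,0,0],[0.015,-0.004,0],-1],[[0,0,0],[0.010,-0.002,0],-1]]'
```

```text
clock: 2.95
tcp_pos: [579.9, 71.1, 87.1]
ee_rot: [0.703, -0.003, 0.711, -0.002]
force: [0.5, 1.1, 0.7]
opening: 0.7
```

```bash
python3 -m crank '[[[0,0,0],[0.004,-0.004,0],-1],[[0,0,0],[0.004,-0.004,0],-1],[[0,0,0],[0.003,0,0],-1],[[0,0,0],[0.002,0,0],-1]]'
```

```text
clock: 3.35
tcp_pos: [579.5, 70.1, 84.3]
ee_rot: [0.703, -0.0, 0.711, 0.004]
force: [-7.6, -1.1, 14.2]
opening: 0.7
```

The leaf is at its stop: z is 84.3 with a 14 N reaction. I'll rise and move over the bolt.

```bash
python3 -m crank '[[[0,0,0],[-0.03,0,0],-1],[[0,0,0],[-0.045,0,0],1],[[0,0,0],[-0.04,-0.02,0],1],[[4,0,0],[-0.01,-0.045,0],1],[[4,0,0],[0,-0.045,-0.002],1],[[3.5,0,0],[0,-0.045,0.00],1],[[0,0,0],[0,-0.035,0.00],1],[[0,0,0],[0,-0.01,0],1],[[0,0,0],[0,0,0],1]]'
python3 - <<'E'
from h import *
print(T_tool().round(3)); f=grab('wrist'); save(f,'w1.png',None,1.4); g=grab('top')
print(f['E'][:3,3])
C=cloud(f); 
S=C.reshape(-1,3); m=(S[:,2]>46)&(S[:,2]<54)&(abs(S[:,0]-600)<120)&(abs(S[:,1]+150)<90); print('block',m.sum(),cv2.minAreaRect(S[m][:,:2].astype(np.float32)),np.median(S[m][:,2]))
m=(C[...,2]>85)&(C[...,2]<110)&(f['color'].max(-1)<80)&(abs(C[...,0]-570)<70)&(abs(C[...,1]+150)<50); P=C[m]; print('handle',len(P),cv2.minAreaRect(P[:,:2].astype(np.float32)),np.median(P[:,2]))
C=cloud(g).reshape(-1,3)
m=(abs(C[:,0]-585)<40)&(C[:,1]>45)&(C[:,1]<235)&(C[:,2]>76)&(C[:,2]<88); S=C[m]; A=np.c_[S[:,:2],np.ones(len(S))]; print('leaf plane',len(S),np.linalg.lstsq(A,S[:,2],rcond=None)[0],S.min(0),S.max(0),np.median(S[:,2]))
E
```

```text
clock: 4.25
tcp_pos: [560.3, -136.6, 213.0]
ee_rot: [0.699, 0.071, 0.708, -0.069]
force: [-0.3, 0.6, 0.5]
opening: 56.5
[[-1.20000e-02  1.97000e-01  9.80000e-01  5.60318e+02]
 [ 3.00000e-03  9.80000e-01 -1.97000e-01 -1.36605e+02]
 [-1.00000e+00  1.00000e-03 -1.20000e-02  2.12963e+02]
 [ 0.00000e+00  0.00000e+00  0.00000e+00  1.00000e+00]]
[ 482.99482366 -121.22642129  375.94833834]
block 6487 ((600.71044921875, -155.47129821777344), (70.23235321044922, 141.31820678710938), 78.45896911621094) 50.009569299505756
handle 787 ((569.2496948242188, -148.5491485595703), (10.551095008850098, 70.67092895507812), 79.53228759765625) 101.12025340475407
leaf plane 2745 [4.63061777e-03 2.46067432e-03 7.98345791e+01] [546.1057353   46.43568974  76.00715793] [624.9270302  234.99682906  87.98749744] 82.94371353621955
```

View pics/w1.png

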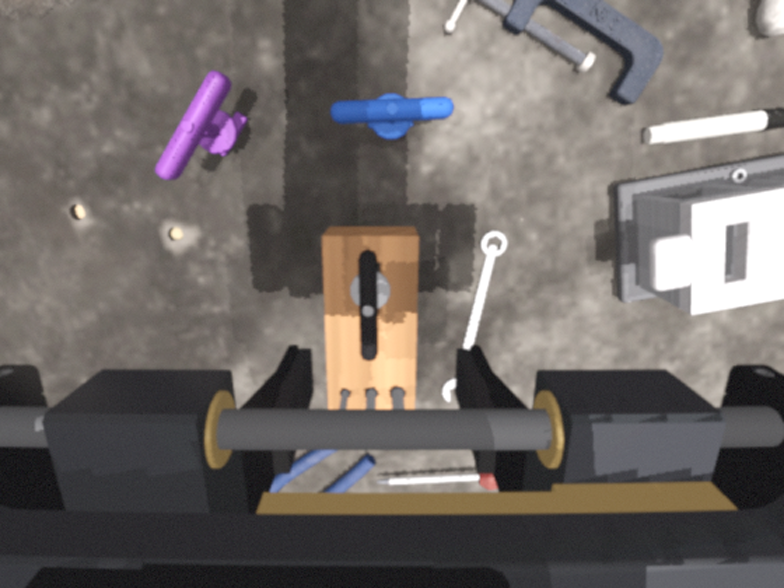

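The wrist view (1.4x) shows the handle at (368,305), running the same way as the block, with the jaws on either side. The leaf is shut over the bridge at the right. The depth fits give a level leaf and the handle centre at (569.5,-149).

```bash
python3 -m crank '[[[0,-0.7,0],[0,-0.009,0.010],1],[[0,0,0],[0.03,-0.001,0.001],1],[[0,0,0],[0.03,0,0],1],[[0,0,0],[0,0,0],1],[[0,0,0],[0,0,0],1]]'
python3 - <<'E'
from h import *
T=T_tool();print(T.round(3))
f=grab('wrist'); C=cloud(f); m=(C[...,2]>85)&(C[...,2]<115)&(f['color'].max(-1)<80)&(abs(C[...,0]-570)<70)&(abs(C[...,1]+150)<25); P=C[m]; b=cv2.minAreaRect(P[:,:2].astype(np.float32));print('handle',len(P),b,np.median(P[:,2]))
print((np.linalg.inv(T)@np.array([569.5,-149,76,1])).round(1),(np.linalg.inv(T)@np.array([*b[0],76,1])).round(1))
E
```

```text
clock: 4.85
tcp_pos: [574.9, -140.6, 151.9]
ee_rot: [0.706, 0.066, 0.702, -0.064]
force: [0.8, 0.2, 1.4]
opening: 86.7
[[ 5.00000e-03  1.82000e-01  9.83000e-01  5.74912e+02]
 [ 2.00000e-03  9.83000e-01 -1.82000e-01 -1.40638e+02]
 [-1.00000e+00  3.00000e-03  5.00000e-03  1.51896e+02]
 [ 0.00000e+00  0.00000e+00  0.00000e+00  1.00000e+00]]
handle 1303 ((569.340576171875, -148.65170288085938), (11.034019470214844, 71.24864959716797), 79.18781280517578) 101.0901246617814
[75.8 -9.5 -4.2  1. ] [75.8 -9.1 -4.4  1. ]
```

```bash
python3 -m crank '[[[0.6,0.3,0],[0,-0.009,-0.004],1],[[0,0,0],[0.03,0,0],1],[[0,0,0],[0.03,0,0],1],[[0,0,0],[0.012,0,0],1],[[0,0,0],[0,0,0],1],[[0,0,0],[0,0,0],1]]'
python3 - <<'E'
from h import *
T=T_tool();print(T.round(3))
print((np.linalg.inv(T)@np.array([569.4,-148.9,76,1])).round(1))
E
```

```text
clock: 5.5
tcp_pos: [573.2, -151.7, 86.5]
ee_rot: [0.707, 0.07, 0.7, -0.068]
force: [-0.1, -0.2, -0.1]
opening: 87.0
[[ 1.10000e-02  1.94000e-01  9.81000e-01  5.73231e+02]
 [ 2.00000e-03  9.81000e-01 -1.94000e-01 -1.51695e+02]
 [-1.00000e+00  4.00000e-03  1.00000e-02  8.65290e+01]
 [ 0.00000e+00  0.00000e+00  0.00000e+00  1.00000e+00]]
[10.5  2.  -4.4  1. ]
```

```bash
python3 -m crank '[[[0,0.6,0],[0.005,0.002,-0.004],1],[[0,0,0],[0.005,0,0],1],[[0,0,0],[0,0,0],1]]' 40
python3 - <<'E'
from h import *
T=T_tool();print(T.round(3))
print((np.linalg.inv(T)@np.array([569.4,-148.9,76,1])).round(1))
E
```

```text
clock: 5.8
tcp_pos: [571.2, -149.1, 79.0]
ee_rot: [0.705, 0.071, 0.702, -0.068]
force: [-0.2, -0.7, 0.4]
opening: 87.0
[[ 4.00000e-03  1.94000e-01  9.81000e-01  5.71201e+02]
 [ 4.00000e-03  9.81000e-01 -1.94000e-01 -1.49123e+02]
 [-1.00000e+00  5.00000e-03  3.00000e-03  7.90290e+01]
 [ 0.00000e+00  0.00000e+00  0.00000e+00  1.00000e+00]]
[ 3.  -0.1 -1.8  1. ]
```

```bash
python3 -m crank '[[[0,0.2,0],[0.004,0,-0.002],1],[[0,0,0],[0,0,0],-1],[[0,0,0],[0,0,0],-1],[[0,0,0],[0,0,0],-1],[[0,0,0],[0,0,0],-1],[[0,0,0],[0,0,0],-1],[[0,0,0],[0,0,0],-1],[[0,0,0],[0,0,0],-1],[[0,0,0],[0,0,0],-1]]' 50
```

```text
clock: 6.7
tcp_pos: [569.6, -148.7, 75.5]
ee_rot: [0.704, 0.071, 0.703, -0.067]
force: [-0.6, 0.0, 0.0]
opening: 31.0
```

```bash
python3 -m crank '[[[0,0,0],[0,0,0],-1],[[0,0,0],[0,0,0],-1],[[0,0,0],[0,0,0],-1],[[0,0,0],[0,0,0],-1],[[0,0,0],[0,0,0],-1]]' 50
python3 - <<'E'
from h import *
T=T_tool();print(T.round(3))
E
```

```text
clock: 7.2
tcp_pos: [569.6, -148.8, 75.5]
ee_rot: [0.704, 0.071, 0.703, -0.067]
force: [-0.1, -0.1, 0.3]
opening: 11.4
[[ 1.00000e-03  1.94000e-01  9.81000e-01  5.69565e+02]
 [ 4.00000e-03  9.81000e-01 -1.94000e-01 -1.48756e+02]
 [-1.00000e+00  5.00000e-03  1.00000e-03  7.55350e+01]
 [ 0.00000e+00  0.00000e+00  0.00000e+00  1.00000e+00]]
```

Gripped, with the opening at 11.4 mm. Now lift, carry and align.

```bash
python3 -m crank '[[[0,0,0],[-0.02,0,0],-1],[[0,0,0],[-0.035,0,0],-1],[[0,0,0],[-0.04,0,0],-1],[[0,0,0],[-0.035,0,0],-1],[[-4,0,0],[-0.005,0.03,0],-1],[[-4,0,0],[0,0.04,0],-1],[[-3,0,0],[0,0.04,0],-1],[[0,0,0],[0,0.04,0.0],-1],[[0,0,0],[0,0.025,0],-1],[[0,0,0],[0,0.01,0],-1],[[0,0,0],[0,0,0],-1]]'
python3 - <<'E'
from h import *
T=T_tool();print(T.round(3)); print((np.linalg.inv(T)@np.array([584.3,97,190,1])).round(1))
f=grab('wrist'); save(f,'w2.png',None,1.4); C=cloud(f)
E
```

```text
clock: 8.3
tcp_pos: [579.4, 39.5, 212.5]
ee_rot: [0.705, 0.001, 0.709, 0.001]
force: [-0.4, 0.1, -2.4]
opening: 11.3
[[-7.00000e-03 -0.00000e+00  1.00000e+00  5.79385e+02]
 [ 4.00000e-03  1.00000e+00  0.00000e+00  3.94700e+01]
 [-1.00000e+00  4.00000e-03 -7.00000e-03  2.12547e+02]
 [ 0.00000e+00  0.00000e+00  0.00000e+00  1.00000e+00]]
[22.7 57.4  5.1  1. ]
```

View pics/w2.png

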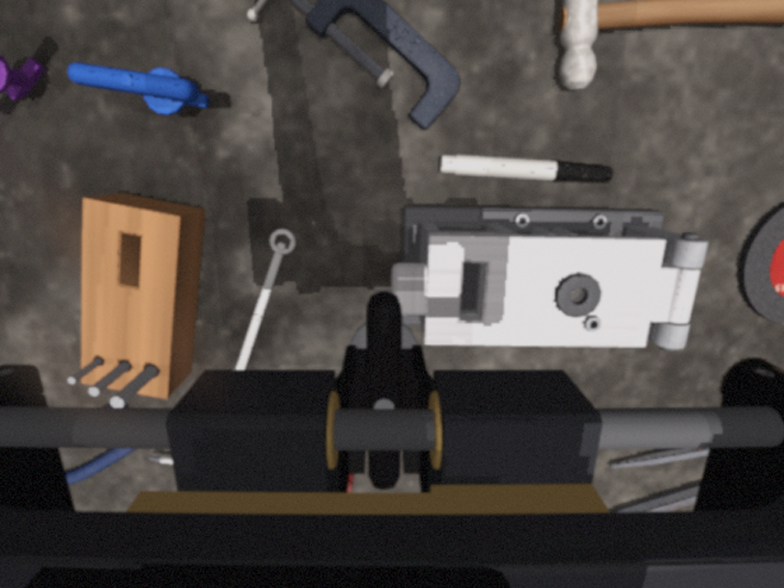

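The wrist view shows the bolt held upright with its handle at (384,380). The shut leaf's slot is at about (474,288), partly in shadow. I'll enlarge it to refine the slot position.

Run:
```python
from h import *
f=load('wrist'); save(f,'w2c.png',(270,140,410,260),5.5)
C=cloud(f); m=(C[...,2]>80)&(C[...,2]<88)&(C[...,1]>60)&(C[...,1]<240)&(abs(C[...,0]-585)<50); P=C[m]; print(cv2.minAreaRect(P[:,:2].astype(np.float32)),np.median(P[:,2]))
for y0,y1 in((115,150),(190,215)):
  Q=P[(P[:,1]>y0)&(P[:,1]<y1)]; print(Q[:,0].min(),Q[:,0].max())
```

```text
((588.2872924804688, 150.04002380371094), (179.92422485351562, 81.56570434570312), 89.89958953857422) 83.87657343008237
548.0268406834864 624.8060237706436
548.9044619137861 626.2376395091451
```

View pics/w2c.png

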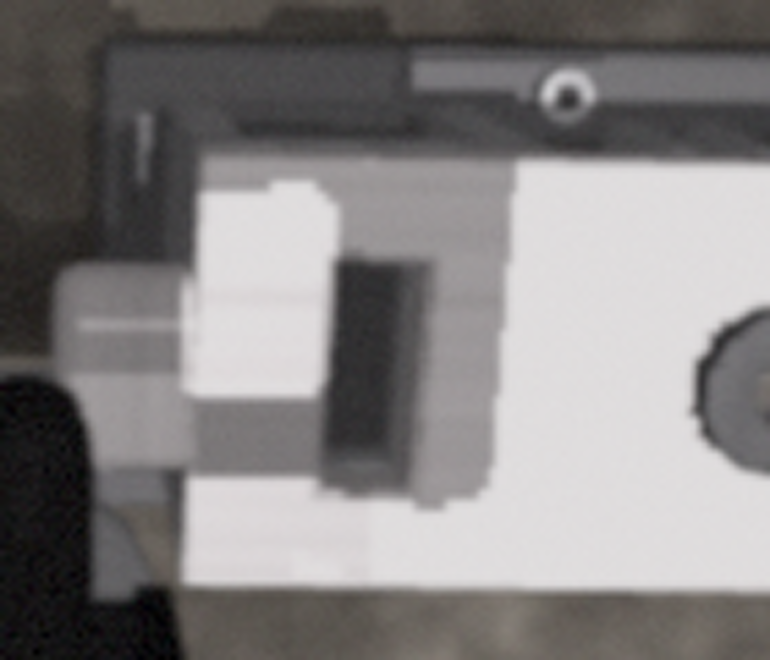

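The crop shows the slot's top-edge corners at about (335,260), (432,260), (411,492) and (321,490).

Run:
```python
from h import *
f=load('wrist'); P=np.array([atz(f,270+u/5.5-.4,140+v/5.5-.4,84)[:2] for u,v in((335,260),(432,260),(411,492),(321,490),(202,157),(515,160),(183,584))]); print(P.round(1)); c=P[:4].mean(0); print(c)
T=T_tool(); print((np.linalg.inv(T)@np.array([*c,190,1])).round(1))
# bolt pose in hand: handle points (dark), top face at z ~ tcp+19+10
C=cloud(f); m=(abs(C[...,2]-(T[2,3]+27))<8)&(f['color'].max(-1)<60)&(abs(C[...,0]-570)<45)&(abs(C[...,1]-40)<9); Q=C[m]; print(len(Q),cv2.minAreaRect(Q[:,:2].astype(np.float32)),Q.min(0),Q.max(0))
```

```text
[[565.   92. ]
 [565.  108.3]
 [606.4 107.3]
 [606.   91.6]
 [547.6  69.1]
 [548.1 121. ]
 [623.7  67.9]]
[585.62677949  99.78739155]
[22.7 61.5  6.3  1. ]
2648 ((579.0888061523438, 39.179473876953125), (17.885934829711914, 70.90412139892578), 84.39924621582031) [543.51659115  31.05383914 231.59257244] [614.59966021  48.97898112 247.47120806]
```

```bash
python3 -m crank '[[[0,-0.4,-0.2],[0.0,0.025,0.003],-1],[[0,0,0],[0.015,0.025,0.003],-1],[[0,0,0],[0.02,0.008,0],-1],[[0,0,0],[0.01,0,0],-1],[[0,0,0],[0,0,0],-1],[[0,0,0],[0,0,0],-1]]'
python3 - <<'E'
from h import *
T=T_tool();print(T.round(4)); h=T[:3,3]+56*T[:3,0]; print('head',h.round(1)); print((np.linalg.inv(T)@np.array([585.5,99.6,150,1])).round(1), r.get_obs()['force'])
f=grab('wrist'); save(f,'w3.png',None,1.4); save(grab('scene'),'s3.png',(120,90,330,250),3.7)
E
```

```text
clock: 8.95
tcp_pos: [587.7, 83.1, 166.9]
ee_rot: [0.708, 0.005, 0.706, -0.008]
force: [0.7, 0.1, -1.9]
opening: 11.5
[[ 1.800000e-03  1.830000e-02  9.998000e-01  5.876957e+02]
 [-5.500000e-03  9.998000e-01 -1.830000e-02  8.311490e+01]
 [-1.000000e+00 -5.500000e-03  1.900000e-03  1.668909e+02]
 [ 0.000000e+00  0.000000e+00  0.000000e+00  1.000000e+00]]
head [587.8  82.8 110.9]
[16.8 16.5 -2.5  1. ] [ 0.65003636  0.13766476 -1.88614652]
```

View pics/s3.png

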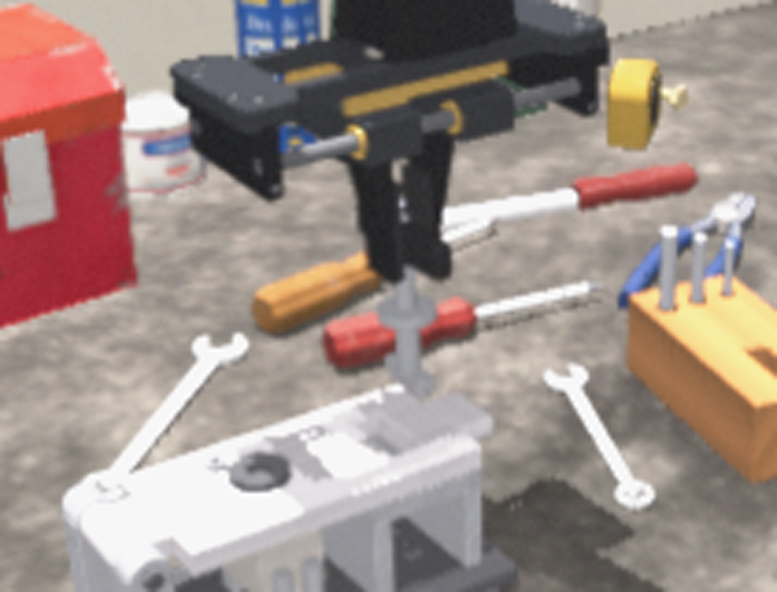

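The scene crop shows the bolt hanging upright above the shut leaf, with its head lengthwise along x and still short of the slot in y. I'll correct that.

```bash
python3 -m crank '[[[-0.8,0.1,0.3],[0,0.014,-0.002],-1],[[0,0,0],[0,0.003,0],-1],[[0,0,0],[0,0,0],-1],[[0,0,0],[0,0,0],-1]]'
python3 - <<'E'
from h import *
T=T_tool();print(T.round(4)); h=T[:3,3]+56*T[:3,0]; print('head',h.round(1)); print((np.linalg.inv(T)@np.array([585.5,99.6,150,1])).round(1), r.get_obs()['force'])
E
```

```text
clock: 9.45
tcp_pos: [587.0, 101.6, 169.3]
ee_rot: [0.708, 0.002, 0.706, -0.001]
force: [-0.8, -0.1, -2.7]
opening: 11.9
[[ 3.700000e-03  3.500000e-03  1.000000e+00  5.869604e+02]
 [ 1.600000e-03  1.000000e+00 -3.500000e-03  1.016273e+02]
 [-1.000000e+00  1.700000e-03  3.700000e-03  1.693348e+02]
 [ 0.000000e+00  0.000000e+00  0.000000e+00  1.000000e+00]]
head [587.2 101.7 113.3]
[19.3 -2.1 -1.5  1. ] [-0.82291323 -0.14300139 -2.69133648]
```

```bash
python3 -m crank '[[[0,0.2,-0.1],[0.008,-0.0022,-0.0015],-1],[[0,0,0],[0.008,0,0],-1],[[0,0,0],[0,0,0],-1],[[0,0,0],[0,0,0],-1]]'
python3 - <<'E'
from h import *
T=T_tool();print(T.round(4)); h=T[:3,3]+56*T[:3,0]; print('head',h.round(1)); print((np.linalg.inv(T)@np.array([585.3,99.2,150,1])).round(1), r.get_obs()['force'])
f=grab('wrist'); save(f,'w4.png',(200,150,420,300),3.5)
E
```

```text
clock: 9.85
tcp_pos: [585.1, 98.8, 151.4]
ee_rot: [0.707, 0.001, 0.707, -0.002]
force: [0.4, -0.7, -2.2]
opening: 11.6
[[-8.000000e-04  3.800000e-03  1.000000e+00  5.850569e+02]
 [-8.000000e-04  1.000000e+00 -3.800000e-03  9.878860e+01]
 [-1.000000e+00 -8.000000e-04 -8.000000e-04  1.514301e+02]
 [ 0.000000e+00  0.000000e+00  0.000000e+00  1.000000e+00]]
head [585.   98.7  95.4]
[1.4 0.4 0.2 1. ] [ 0.44968155 -0.71768053 -2.24422107]
```

View pics/w4.png

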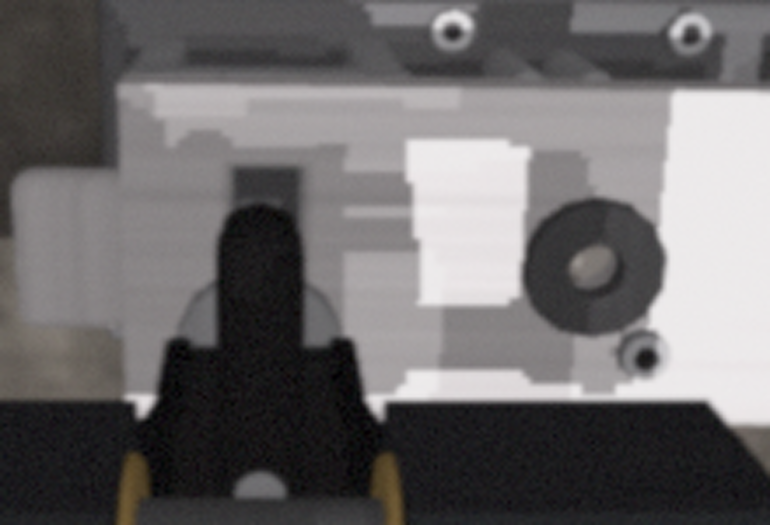

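The crop shows the slot's near end at (233..300,167), with the handle and collar just over it.

Run:
```python
from h import *
f=load('wrist'); 
for u,v in((233,167),(300,167),(233,195),(299,195)): print(atz(f,200+u/3.5-.4,150+v/3.5-.4,84)[:2].round(1))
T=T_tool()
for u in (217,303): print('handle',atz(f,200+u/3.5-.4,150+260/3.5-.4,T[2,3]+29)[:2].round(1))
```

```text
[565.1  92.9]
[565.2 107. ]
[571.2  92.9]
[571.3 106.8]
handle [551.6  93.4]
handle [551.6 104.1]
```

```bash
python3 -m crank '[[[0,0,0],[0.003,0.001,0.0005],-1],[[0,0,0],[0.006,0,0],-1],[[0,0,0],[0.006,0,0],-1],[[0,0,0],[0.006,0,0],-1],[[0,0,0],[0,0,0],-1]]'
python3 - <<'E'
from h import *
T=T_tool();print(T.round(4)); h=T[:3,3]+56*T[:3,0]; print('head',h.round(1)); o=r.get_obs(); print(o['force'],o['wrist_torque'])
E
```

```text
clock: 10.4
tcp_pos: [585.5, 99.9, 128.5]
ee_rot: [0.707, 0.001, 0.707, -0.002]
force: [0.4, -0.5, -2.0]
opening: 11.6
[[-9.000000e-04  3.800000e-03  1.000000e+00  5.855488e+02]
 [-8.000000e-04  1.000000e+00 -3.800000e-03  9.985230e+01]
 [-1.000000e+00 -8.000000e-04 -9.000000e-04  1.284989e+02]
 [ 0.000000e+00  0.000000e+00  0.000000e+00  1.000000e+00]]
head [585.5  99.8  72.5]
[ 0.44095884 -0.50155814 -1.99266192] [-0.00064353  0.01529256 -0.0208005 ]
```

```bash
python3 -m crank '[[[0,0,0],[0.005,0,0],-1],[[0,0,0],[0.005,0,0],-1],[[0,0,0],[0.003,0,0],-1],[[0,0,0],[0.003,0,0],-1],[[0,0,0],[0.001,0,0],-1],[[0,0,0],[0,0,0],-1]]'
python3 - <<'E'
from h import *
T=T_tool();print(T.round(4)); o=r.get_obs(); print(o['force'],o['wrist_torque'])
E
```

```text
clock: 11.0
tcp_pos: [585.6, 99.8, 109.9]
ee_rot: [0.707, 0.001, 0.707, -0.002]
force: [0.3, 0.4, -2.6]
opening: 11.7
[[-9.000000e-04  3.900000e-03  1.000000e+00  5.855952e+02]
 [-8.000000e-04  1.000000e+00 -3.900000e-03  9.980990e+01]
 [-1.000000e+00 -9.000000e-04 -9.000000e-04  1.099362e+02]
 [ 0.000000e+00  0.000000e+00  0.000000e+00  1.000000e+00]]
[ 0.32140491  0.37325505 -2.56303342] [ 0.01445702 -0.0058679   0.00267729]
```

```bash
python3 -m crank '[[[0,0,0],[0.001,0,0],-1],[[0,0,0],[0.001,0,0],-1],[[0,0,0],[0,0,0],-1]]'
python3 - <<'E'
from h import *
o=r.get_obs(); print(o['tcp_pos'],o['force'],o['wrist_torque'],o['qpos'])
E
```

```text
clock: 11.3
tcp_pos: [586.2, 99.8, 109.8]
ee_rot: [0.707, 0.001, 0.707, -0.001]
force: [0.0, -0.1, -2.1]
opening: 11.1
[586.17504251  99.81928426 109.83725185] [ 0.04702629 -0.06734524 -2.08747671] [0.0473615  0.05298037 0.05017953] [-0.44936815  0.35329192  0.2486266   1.69353261 -0.09507669  1.10608526
  1.39386158]
```

Joint 7 is at 1.39, so it has room only for the +rx turn. I'll do half of it first.

```bash
python3 -m crank '[[[8,0,0],[0,0,0],-1],[[8,0,0],[0,0,0],-1],[[8,0,0],[0,0,0],-1],[[8,0,0],[0,0,0],-1],[[0,0,0],[0,0,0],-1]]'
python3 - <<'E'
from h import *
T=T_tool();print(T.round(4)); o=r.get_obs(); print(o['force'],o['wrist_torque'],o['qpos'][6])
E
```

```text
clock: 11.8
tcp_pos: [586.8, 99.9, 110.3]
ee_rot: [0.678, 0.204, 0.677, -0.203]
force: [0.5, 0.3, -3.5]
opening: 11.4
[[ 2.200000e-03  5.506000e-01  8.348000e-01  5.867561e+02]
 [ 4.000000e-04  8.348000e-01 -5.506000e-01  9.989480e+01]
 [-1.000000e+00  1.600000e-03  1.600000e-03  1.102551e+02]
 [ 0.000000e+00  0.000000e+00  0.000000e+00  1.000000e+00]]
[ 0.46523801  0.3129506  -3.4790863 ] [-0.02943774 -0.01989371  0.06470408] 0.8439663127504595
```

```bash
python3 -m crank '[[[8,0,0],[0,-0.0006,-0.0008],-1],[[8,0,0],[0,0,0],-1],[[8,0,0],[0,0,0],-1],[[8,0,0],[0,0,0],-1],[[8,0,0],[0,0,0],-1],[[8,0,0],[0,0,0],-1],[[7.5,0,0],[0,0,0],-1],[[0,0,0],[0,0,0],-1]]'
python3 - <<'E'
from h import *
T=T_tool();print(T.round(4)); o=r.get_obs(); print(o['force'],o['wrist_torque'],o['qpos'][6])
E
```

```text
clock: 12.6
tcp_pos: [586.0, 100.2, 110.2]
ee_rot: [0.505, 0.496, 0.504, -0.494]
force: [-0.4, -0.2, -2.7]
opening: 11.8
[[ 3.300000e-03  9.998000e-01  1.910000e-02  5.860059e+02]
 [ 5.000000e-04  1.910000e-02 -9.998000e-01  1.002158e+02]
 [-1.000000e+00  3.300000e-03 -4.000000e-04  1.102368e+02]
 [ 0.000000e+00  0.000000e+00  0.000000e+00  1.000000e+00]]
[-0.44449779 -0.21352882 -2.68859828] [-0.05740131  0.06978639  0.01845519] -0.07222361752639883
```

```bash
python3 -m crank '[[[1.3,0.2,0],[0.002,0,0],-1],[[0,0,0],[0.002,0,0],-1],[[0,0,0],[0.0015,0,0],-1],[[0,0,0],[0,0,0],-1]]'
python3 - <<'E'
from h import *
T=T_tool();print(T.round(4)); o=r.get_obs(); print(o['force'],o['wrist_torque'])
E
```

```text
clock: 13.0
tcp_pos: [587.0, 100.4, 109.9]
ee_rot: [0.504, 0.499, 0.505, -0.492]
force: [0.6, 0.1, -2.5]
opening: 11.9
[[ 5.400000e-03  9.998000e-01  1.730000e-02  5.869779e+02]
 [ 7.500000e-03  1.730000e-02 -9.998000e-01  1.004440e+02]
 [-1.000000e+00  5.500000e-03 -7.400000e-03  1.099007e+02]
 [ 0.000000e+00  0.000000e+00  0.000000e+00  1.000000e+00]]
[ 0.58544116  0.10909376 -2.45936051] [-0.11512035  0.09673388 -0.01656398]
```

```bash
python3 -m crank '[[[1,0.2,-0.4],[0.004,0,0],-1],[[0,0,0],[0.003,0,0],-1]]'
python3 - <<'E'
from h import *
T=T_tool();print(T.round(4)); o=r.get_obs(); print(o['force'],o['wrist_torque'])
f=grab('scene'); save(f,'s4.png',(130,110,290,230),4.8)
E
```

```text
clock: 13.2
tcp_pos: [588.8, 100.9, 109.1]
ee_rot: [0.498, 0.503, 0.505, -0.494]
force: [-17.1, -2.4, 35.3]
opening: 11.8
[[ 1.900000e-03  1.000000e+00  6.500000e-03  5.888381e+02]
 [ 1.510000e-02  6.400000e-03 -9.999000e-01  1.008832e+02]
 [-9.999000e-01  1.900000e-03 -1.510000e-02  1.090816e+02]
 [ 0.000000e+00  0.000000e+00  0.000000e+00  1.000000e+00]]
[-17.06050383  -2.36525281  35.27532185] [-7.55869140e-01  4.39305135e+00  1.57657357e-03]
```

View pics/s4.png

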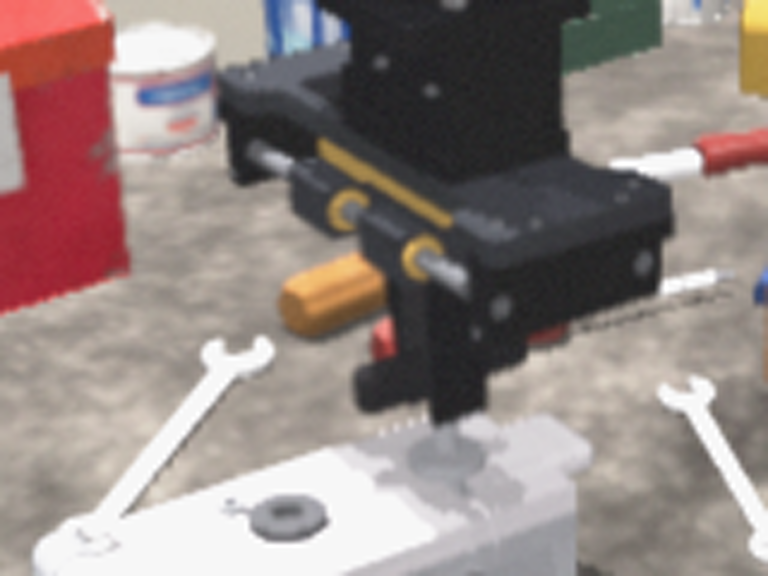

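The collar at (445,465) is down on the leaf with the handle turned crosswise to the slot. I pressed to 35 N, so I'll ease off, straighten, then release.

```bash
python3 -m crank '[[[0,-0.8,0],[-0.0015,-0.0028,0],-1],[[0,0,0],[0,0,0],-1],[[0,0,0],[0,0,0],-1]]'
python3 - <<'E'
from h import *
T=T_tool();print(T.round(4)); o=r.get_obs(); print(o['force'],o['wrist_torque'])
E
```

```text
clock: 13.55
tcp_pos: [586.4, 100.8, 111.3]
ee_rot: [0.504, 0.498, 0.503, -0.495]
force: [-0.5, -0.2, -3.2]
opening: 11.3
[[ 3.100000e-03  9.999000e-01  1.400000e-02  5.864011e+02]
 [ 2.300000e-03  1.400000e-02 -9.999000e-01  1.007897e+02]
 [-1.000000e+00  3.100000e-03 -2.200000e-03  1.112956e+02]
 [ 0.000000e+00  0.000000e+00  0.000000e+00  1.000000e+00]]
[-0.45923219 -0.16167699 -3.15172296] [-0.0715619   0.06276737 -0.02014301]
```

```bash
python3 -m crank '[[[0.8,0,0],[0.002,-0.0012,0.001],-1],[[0,0,0],[0,0,0],-1],[[0,0,0],[0,0,0],-1]]'
python3 - <<'E'
from h import *
T=T_tool();print(T.round(4)); o=r.get_obs(); print(o['force'],o['wrist_torque'])
E
```

```text
clock: 13.85
tcp_pos: [585.9, 100.2, 109.5]
ee_rot: [0.5, 0.502, 0.5, -0.498]
force: [-2.1, -0.1, 2.7]
opening: 11.3
[[ 4.300000e-03  1.000000e+00  4.000000e-04  5.858873e+02]
 [ 3.800000e-03  3.000000e-04 -1.000000e+00  1.002308e+02]
 [-1.000000e+00  4.300000e-03 -3.800000e-03  1.094541e+02]
 [ 0.000000e+00  0.000000e+00  0.000000e+00  1.000000e+00]]
[-2.06466448 -0.12795822  2.71388865] [-0.093684    0.63241218 -0.01931796]
```

Centred, with light contact. Release.

```bash
python3 -m crank '[[[0,0,0],[0,0,0],-0.6],[[0,0,0],[0,0,0],-0.6],[[0,0,0],[0,0,0],-0.6],[[0,0,0],[0,0,0],1],[[0,0,0],[0,0,0],1],[[0,0,0],[0,0,0],1],[[0,0,0],[0,0,0],1],[[0,0,0],[0,0,0],1],[[0,0,0],[0,0,0],1],[[0,0,0],[0,0,0],1]]'
```

```text
clock: 14.85
tcp_pos: [585.9, 99.7, 108.4]
ee_rot: [0.5, 0.502, 0.5, -0.498]
force: [-0.1, 0.6, -0.0]
opening: 65.1
```

```bash
python3 -m crank '[[[0,0,0],[-0.015,0,0],1],[[0,0,0],[-0.03,0,0],1],[[0,0,0],[-0.04,0,0],1],[[0,0,0],[-0.04,0,0],1],[[0,0,0],[0,0,0.04],1],[[0,0,0],[0,0,0.04],1],[[0,0,0],[0,0,0.03],1],[[0,0,0],[0,0,0],1]]'
python3 - <<'E'
from h import *
T=T_tool();print(T[:3,3].round(1)); f=grab('wrist'); g=grab('scene'); h=grab('top'); save(g,'s5.png',(130,100,310,250),4)
C=cloud(f); m=(abs(C[...,2]-136)<8)&(f['color'].max(-1)<80)&(abs(C[...,0]-586)<40)&(abs(C[...,1]-100)<50); P=C[m]; print('handle',len(P),P.shape and cv2.minAreaRect(P[:,:2].astype(np.float32)),np.median(P[:,2]), np.linalg.lstsq(np.c_[P[:,:2],np.ones(len(P))],P[:,2],rcond=None)[0])
a=f['color'][...,::-1]; b=h['color'][140:240,135:300][...,::-1]
cv2.imwrite('pics/end.png',np.vstack([cv2.resize(a,(560,420)),cv2.resize(b,(280,170)) if 0 else cv2.copyMakeBorder(cv2.resize(b,(290,175)),0,0,0,270,0)]))
E
```

```text
clock: 15.65
tcp_pos: [585.9, -14.1, 247.3]
ee_rot: [0.502, 0.503, 0.499, -0.496]
force: [-0.3, -0.1, -0.2]
opening: 87.0
[585.9 -14.1 247.3]
handle 1094 ((586.25146484375, 98.68988037109375), (71.71630859375, 9.834425926208496), 89.83004760742188) 135.0394771980096 [-2.06875576e-03  4.39037667e-03  1.35748671e+02]
```

View pics/s5.png

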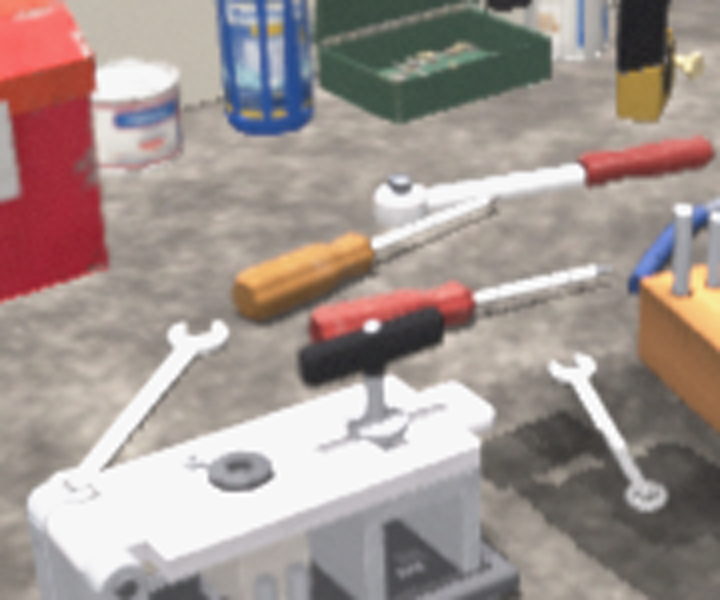

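View pics/end.png

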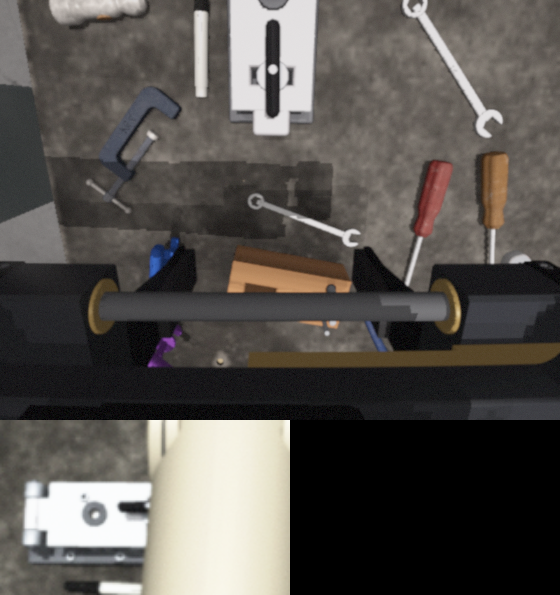

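The scene crop shows the bolt upright with its handle at (372,345) crosswise to the slot and its collar at (385,430) on the shut leaf. The wrist view agrees, with the handle at (272,68) lying across the slot. Handing in.

```bash
python3 -c "
from h import *
print(r.get_obs()['clock']); print(r.job_done())"
```

```text
15.8
the job is handed in; nothing more can be done
None
```

I pushed the leaf shut, then put the T-bolt through both slots, turned it a quarter turn and let go of it. The job was handed in at 15.8 s of the 66 s, with the gripper well clear; no verdict is reported.

- **Leaf:** it reached its stop at a TCP height of 84.3 mm with a 14 N reaction. The top camera then showed it level.
- **Bolt going in:** the head passed through both slots with no measurable resistance.
- **Bolt at the end:** the handle's top was at 135 mm, matching the collar resting on the leaf (136 expected, and this reading ran about 1 mm low before too). The handle was level and at 89.8° in the world frame, so it lies crosswise to the slot.
- **Not seen directly:** no picture shows the head under the bridge; I inferred it from the handle's angle and height.
- **Disagreements:** the slot position differed by about 3 mm between the top and wrist cameras, and I used the wrist's. While seating the collar I briefly pressed to about 35 N upward (39 N in all), then eased off before letting go.

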